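Take a blind spacer from the guarded bay and present it bore-up

TASK

Slide the clear guard of the parts bay fully open (it has an orange grip), take out the blind aluminium spacer lying inside, and turn it over until you have found the end with the blind hole. Finish while holding the spacer still in the gripper with the hole facing straight up, at least 15 cm above the desk and touching nothing else, ready for a bearing to be dropped in. Leave the guard open and leave the motor, the sprocket and the screwdriver where they are.

Things in the scene. Friction and masses are not known exactly. Their poses are not given: they have to be found in the camera images.
- bay: Low parts bay fixed to the desk, 250 mm along its x, 470 mm along its y, aluminium side walls 50 mm high; origin at the centre of its underside, z up. The half towards its -y is the open pocket, 226 mm (x) by 223 mm (y) inside, with a floor 4 mm above the desk; the half towards +y is a closed deck with circuit boards, and nothing there is to be handled. The clear guard slides over the top along the bay's y.
- bay_floor (a point): Centre of the pocket's floor (4 mm above the desk); axes those of the bay.
- guard (a joint): Travel of the clear sliding guard in m: 0 covers the pocket, 0.21 is its stop, fully open over the deck; it grows as the guard moves along the bay's +y. It may start up to 0.06 open. Slides with about 1.5 N of friction and stays where it is left. The guard's plate lies 51 to 55 mm above the desk and is 222 mm long along y.
- guard_grip (a point): Grip point on the orange upright fin in the middle of the guard: the fin is 60 mm long along the bay's x, 12 mm thick along the bay's y, its top at 91 mm and its foot (a strip 24 mm wide) at 58 mm above the desk; this point lies on the fin 78 mm above the desk. It travels with the guard. Axes those of the bay.
- spacer_mid (a point): Centre of the loose blind spacer: an aluminium octagonal bar 64 mm long, 34 mm across flats, about 0.15 kg, with a thin blue band near each end. It lies on a flat on the pocket's floor, its centre 21 mm above the desk, pointing any way. Its own x axis runs along the bar and out of the end with the blind hole; the hole is 16 mm wide and 30 mm deep, in the middle of that end; the other end is solid and plain, and a little heavier. From above the two ends look alike.
- spacer: The same spacer as a whole; origin 17 mm below its centre as it first lies, axes as for its centre.
- motor_mid (a point): Bystander: upright gear motor, 39 mm across and 82 mm tall with its shaft; this point is on its axis 34 mm up. Leave it alone.
- sprocket_mid (a point): Bystander: dark chain sprocket lying flat, 68 mm across the teeth, 20 mm tall at the hub; this point is on its axis 10 mm up. Leave it alone.
- driver_grip (a point): Bystander: screwdriver lying on the desk; this point is in the middle of its handle. Leave it alone.

How it is judged:
By the outcome, as a careful person would: the job done as asked, in the order asked, and still so for the second after the job is handed in, while the arm keeps its last pose, push and grip.
It also fails if it takes over 48 s, if anything falls off the work surface, if the arm or the gripper's body presses on something with over 40 N, if the wrist force passes 120 N, or if a joint passes its speed limit or range.

ROBOT

A 7-joint arm with a two-finger parallel gripper is mounted at the origin on the work surface. World frame = base frame: x ahead of the robot, y to its left, z up, the work surface at z = 0. Lengths are in m, angles in rad, forces in N, time in s.
With the tool pointing down it reaches from about 0.425 to 0.95 m from the base axis. Payload 4.7 kg.
Tool frame: the origin (TCP) lies between the finger pads; the fingertips stand 25 mm ahead of it and the grasp point (between the pads) lies 6 mm ahead of it; x points along the fingers, z is the direction in which the jaws open and shut, and the axes are right-handed (so a half turn about x gives the same grasp; the last joint's range is limited). The gripper opens to 85 mm and grips with 20 to 120 N. Pads are 22 mm wide; open, the fingers measure 114 mm over their backs; the gripper's body (76 mm by 85 mm) begins 54 mm behind the grasp point. The pads swing forward as they close: fully open they stand 13 mm farther back than shut.
Start: joints at [1.096, 0.469, -0.049, 1.532, 0.024, 1.141, -0.082], TCP at [0.291, -0.609, 0.229] pointing down, gripper open.
Joint ranges: [-2.59, 2.59], [-0.33, 1.99], [-1.39, 1.29], [0.1, 2.45], [-1.04, 4.18], [0.21, 1.99], [-2.66, 2.66]. Speed limits (rad/s): [2.57, 2.57, 3.14, 3.14, 3.14, 3.14, 3.14].

INTERFACE

Orientations are given as a 3x3 rotation matrix whose columns are the frame's x, y, z axes.
In Python, from rig import * gives the robot as it stands. Calls block until the motion is done:
- movep(position, orientation): joint-space move of the TCP to a pose.
- move_l(position, attitude=None, feed=0.15, until_force=None): straight line of the TCP; attitude=None keeps the orientation; feed is the mean speed in m/s. With until_force (N) it stops when the force on the tool has changed by that much, and returns True; else False.
- move_joints(angles): joint-space move.
- command_gripper(opening, newtons=None): finger opening in m; newtons is the grip in N (None keeps the last); returns when the fingers have stopped.
- sleep(seconds).
- inverse_kinematics(position, orientation): joint angles nearest the present ones, or None.
- sense(): the state.
- camera(name): name is "scene" or "side" or "wrist"; returns (picture, depth): 400x640x3 uint8, red, green, blue; 400x640 float32, m along the optical axis (not along the pixel's ray), 0 where there is no reading.
- camera_params(name): a dict with "K" (3x3 intrinsics, pixels), "position" and "rotation" of the camera in the world; the wrist camera has in their place "tool_from_camera" (4x4, takes a point from camera to tool coordinates, whose origin is the TCP and whose axes are the tool frame's). Camera axes: x right, y down, z forward; pixel columns grow to the right and rows downward; lengths in m; the calibration is good to about 2 mm. A picture is of the moment at which its call begins: read the wrist's pose just before it. camera_params takes no time and is no camera call.
A pose or a line that the arm cannot do raises Unreachable and nothing moves.
- finish_job(): hands the job in, once; it reports no verdict.
The state is a dict: "time_s": time; "joint_pos": joint angles; "qd": joint speeds; "joint_efforts": joint torques, N m; "position": TCP position; "tcp_rot": TCP orientation; "wrist_force": force on the tool from outside, world axes, zero at the start; "ft_torque": the same for the moment, N m; "finger_gap": finger opening in m.
Only numpy, scipy, OpenCV 4.12 (cv2) and the standard library are available. Lean on these libraries where they do the work, as an engineer would, in place of code of your own. Each camera call takes 0.05 s, during which the arm holds its last target. There are 200 camera calls.

## Working session

There is one attempt and no reset: what is moved stays moved. The work goes in short steps, each a Python script; the robot and the scene stay as the last script left them, time stands still between calls to the robot, and variables do not carry over. Pictures are saved under pics/ and viewed, about 8 in all and at most 12, crops included, and the job is handed in when it is done.

```bash
mkdir -p pics; ls
python3 - <<'E'
from rig import *
import cv2,numpy as np
for n in("scene","side"):
    p,d=camera(n); cv2.imwrite(f"pics/{n}0.png",p[:,:,::-1]); np.savez(f"pics/{n}0.npz",p=p,d=d)
    print(n,camera_params(n))
print(camera_params("wrist"))
s=sense();print(s["time_s"],s["position"],s["tcp_rot"],s["wrist_force"])
E
```

```text
pics
scene {'K': array([[398.61093542,   0.        , 316.99076516],
       [  0.        , 398.61093542, 204.9821001 ],
       [  0.        ,   0.        ,   1.        ]]), 'position': array([1.33589614, 0.54663888, 0.80570116]), 'rotation': array([[-0.53919783,  0.49957929, -0.67800164],
       [ 0.84215153,  0.31332222, -0.43887354],
       [-0.00681915, -0.80761978, -0.58966413]])}
side {'K': array([[369.31571304,   0.        , 319.62474108],
       [  0.        , 369.31571304, 192.14675642],
       [  0.        ,   0.        ,   1.        ]]), 'position': array([ 0.49211861, -0.91159148,  0.64631998]), 'rotation': array([[ 9.99816099e-01, -1.91753556e-02,  2.71508542e-04],
       [-1.04981272e-02, -5.35421744e-01,  8.44519594e-01],
       [-1.60485920e-02, -8.44367137e-01, -5.35524585e-01]])}
{'K': array([[322.38627922,   0.        , 316.82808547],
       [  0.        , 322.38627922, 200.42190761],
       [  0.        ,   0.        ,   1.        ]]), 'tool_from_camera': array([[-1.11998197e-04, -2.70663509e-01,  9.62674012e-01,
        -1.44231435e-01],
       [-4.34771564e-04, -9.62673913e-01, -2.70663532e-01,
         6.92449535e-02],
       [ 9.99999899e-01, -4.48857113e-04, -9.85905465e-06,
        -3.01430632e-05],
       [ 0.00000000e+00,  0.00000000e+00,  0.00000000e+00,
         1.00000000e+00]])}
0.1 [ 0.29082994 -0.6085548   0.22777251] [[-8.22875010e-04  9.02253521e-01  4.31205179e-01]
 [ 1.54856343e-03  4.31205958e-01 -9.02252195e-01]
 [-9.99998462e-01 -7.46922133e-05 -1.75202541e-03]] [-0.21209987  0.49514615  1.0782956 ]
```

View pics/scene0.png

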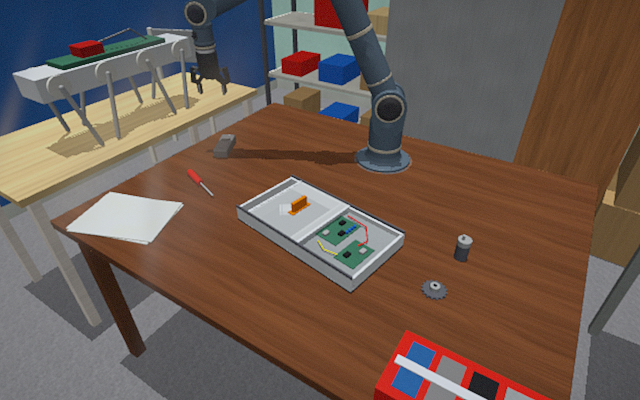

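View pics/side0.png

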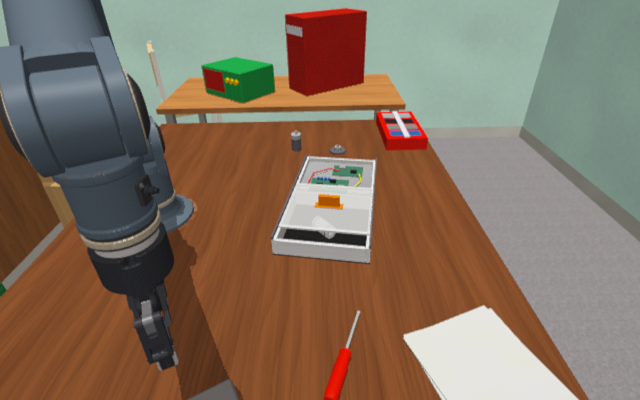

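The scene picture shows the bay with outer rim corners at about (292,179), (404,237), (352,277) and (238,209), with the orange fin at (299,206). In the side picture the fin is at (329,201) and the spacer at about (323,227) under the clear guard. The pocket faces the side camera.

```bash
cat > h.py <<'E'
from rig import *
import cv2,numpy as np
def ray(cam,uv,z,pose=None):
    c=camera_params(cam); K=c["K"]
    if pose is None: R,t=c["rotation"],c["position"]
    else:
        T=pose@c["tool_from_camera"]; R,t=T[:3,:3],T[:3,3]
    r=R@np.linalg.solve(K,[uv[0],uv[1],1.]); return t+r*(z-t[2])/r[2]
def tcp():
    s=sense(); T=np.eye(4); T[:3,:3]=s["tcp_rot"]; T[:3,3]=s["position"]; return T
def down(a):  # tool x down, jaw axis z at world yaw a
    x=np.array([0,0,-1.]); z=np.array([np.cos(a),np.sin(a),0]); return np.column_stack([x,np.cross(z,x),z])
def save(n,name):
    T=tcp(); p,d=camera(n); cv2.imwrite(f"pics/{name}.png",p[:,:,::-1]); np.savez(f"pics/{name}.npz",p=p,d=d,T=T); return p,d,T
def orange(p):
    h=cv2.cvtColor(p,cv2.COLOR_RGB2HSV); return cv2.inRange(h,(8,160,90),(22,255,255))
E
python3 - <<'E'
from h import *
for n,c in(("scene",[(292,179),(404,237),(352,284),(238,209)]),("side",[(275,241),(370,248),(376,159),(307,157)])):
    for q in c: print(n,q,ray(n,q,.05).round(3))
    p=np.load(f"pics/{n}0.npz")["p"]; m=orange(p)
    k,l,st,ce=cv2.connectedComponentsWithStats(m)
    for i in range(1,k):
        if st[i,4]>40: print(st[i],ray(n,ce[i],.078).round(3))
print(ray("side",(323,227),.03).round(3))
for a in (0,np.pi/2,np.pi,-np.pi/2):
    q=inverse_kinematics(np.array([.5,-.12,.38]),down(a)); print(a,None if q is None else np.round(q,2))
E
```

```text
scene (292, 179) [ 0.383 -0.175  0.05 ]
scene (404, 237) [0.466 0.282 0.05 ]
scene (352, 284) [0.705 0.242 0.05 ]
scene (238, 209) [ 0.619 -0.217  0.05 ]
[563   0   9  20  54] [-3.344  0.304  0.078]
[ 537    0  103  112 2973] [-1.786  0.635  0.078]
[611   0  13  11  55] [-3.818  0.693  0.078]
[550  13  26  43 296] [-2.185  0.388  0.078]
[ 581   83   59  106 1311] [-0.613  0.761  0.078]
[  205    95   400   305 35137] [0.568 0.401 0.078]
[ 248  103  120   50 2032] [ 0.077 -0.296  0.078]
[572 150  16  26 107] [-0.224  0.659  0.078]
[289 196  21  19 200] [ 0.529 -0.043  0.078]
[ 98 236  34  31 234] [ 0.959 -0.336  0.078]
side (275, 241) [ 0.378 -0.195  0.05 ]
side (370, 248) [ 0.612 -0.229  0.05 ]
side (376, 159) [0.692 0.238 0.05 ]
side (307, 157) [0.45  0.263 0.05 ]
[ 157   75  248   39 4096] [0.336 0.833 0.078]
[    0   120   588   280 85388] [ 0.383 -0.361  0.078]
[  0 127  10  20  58] [-0.742  0.444  0.078]
[   0  144   60   93 1149] [-0.361  0.003  0.078]
[ 13 147  19  33  87] [-0.5    0.193  0.078]
[  0 170  41  74 291] [-0.314 -0.089  0.078]
[315 195  28  14 283] [ 0.517 -0.065  0.078]
[  0 202  35  53 315] [-0.272 -0.174  0.078]
[  0 225  21  40 225] [-0.256 -0.222  0.078]
[  0 267   5  13  43] [-0.202 -0.321  0.078]
[ 0.5   -0.116  0.03 ]
0 [ 0.64  0.14 -0.55  1.66  0.08  1.36  0.08]
1.5707963267948966 [ 0.81  0.17 -0.75  1.65  0.12  1.37  1.61]
3.141592653589793 None
-1.5707963267948966 [ 0.44  0.12 -0.32  1.67  0.04  1.36 -1.46]
```

Run:
```python
from h import *
ya=np.radians(-10.3)
print(sense()["time_s"]); movep(np.array([.515,-.075,.28]),down(ya-np.pi/2)); print(sense()["time_s"])
p,d,T=save("wrist","w1"); m=orange(p)
k,l,st,ce=cv2.connectedComponentsWithStats(m)
for i in range(1,k):
    if st[i,4]>100: print(st[i],ce[i].round(1),ray("wrist",ce[i],.09,T).round(4))
```

```text
0.1
2.1917
[499  30  48  23 315] [520.9  42.1] [ 0.6087 -0.2893  0.09  ]
[471  39  29  15 135] [486.7  45.2] [ 0.6119 -0.2573  0.09  ]
[441  52  53  30 482] [466.7  66.1] [ 0.5968 -0.2376  0.09  ]
[495  58  38  16 137] [516.2  63.7] [ 0.5904 -0.2846  0.09  ]
[ 284  138   21   68 1223] [294.1 171.7] [ 0.5258 -0.0534  0.09  ]
[557 149  57  20 267] [581.4 158.4] [ 0.4855 -0.3498  0.09  ]
[469 155  88  35 799] [511.1 171.6] [ 0.4847 -0.2776  0.09  ]
[451 160  24  36 187] [462.  179.6] [ 0.4854 -0.2263  0.09  ]
[538 176  50  16 193] [563.  183.9] [ 0.4613 -0.3315  0.09  ]
[430 181  31  31 260] [442.2 197.5] [ 0.4695 -0.2043  0.09  ]
[514 209  27  14 120] [526.9 215.4] [ 0.4325 -0.2936  0.09  ]
[430 223  24  32 144] [439.3 239.8] [ 0.4211 -0.1973  0.09  ]
[448 225  78  27 395] [487.  236.6] [ 0.4153 -0.2497  0.09  ]
[128 282  28  15 115] [141.8 289.9] [0.4208 0.1494 0.09  ]
[400 337  20  17 117] [409.2 344.2] [ 0.2893 -0.1498  0.09  ]
```

View pics/w1.png

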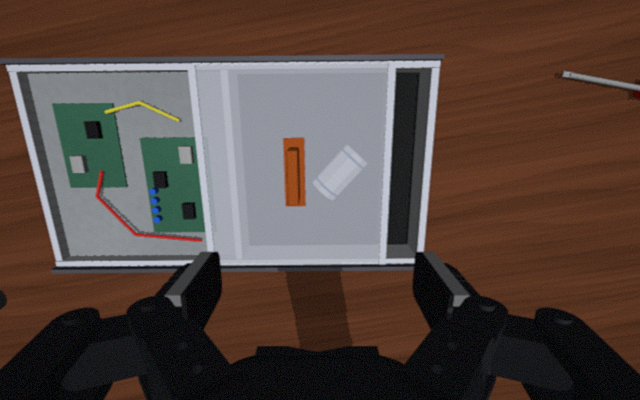

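The wrist picture shows the fin's top edge at about (293,177). The spacer is under the guard at (340,173), with its ends at (362,152) and (319,193). The bay rim runs from x≈8 to 440.

Run:
```python
from h import *
T=np.load("pics/w1.npz")["T"]
c=np.array([ray("wrist",q,.05,T)[:2] for q in [(8,66),(440,57),(422,265),(54,268)]])
print(c.round(4), [np.linalg.norm(c[i]-c[i-1]).round(3) for i in range(4)])
yv=(c[0]+c[3]-c[1]-c[2]); yv/=np.linalg.norm(yv); print("yaw",np.degrees(np.arctan2(-yv[0],yv[1])))
o=c.mean(0); f=ray("wrist",(293,177),.091,T)[:2]; s=ray("wrist",(340,173),.035,T)[:2]
print("origin",o,"fin",f,"fin rel y",(f-o)@yv,"rel x",(f-o)@[yv[1],-yv[0]],"spacer",s, (s-o)@yv,(s-o)@[yv[1],-yv[0]])
p=np.load("pics/w1.npz")["p"][130:215,260:380,::-1]
cv2.imwrite("pics/c1.png",cv2.resize(p,None,fx=6,fy=6,interpolation=cv2.INTER_CUBIC))
```

```text
[[ 0.688   0.2312]
 [ 0.6127 -0.2279]
 [ 0.371  -0.1858]
 [ 0.4521  0.2781]] [np.float64(0.241), np.float64(0.465), np.float64(0.245), np.float64(0.471)]
yaw -9.613712282432942
origin [0.53094033 0.02387917] fin [ 0.52063211 -0.05123504] fin rel y -0.0757808329608233 rel x 0.0023809772016550454 spacer [ 0.50461188 -0.10264856] -0.12914775671353737 -0.004827966997412386
```

View pics/c1.png

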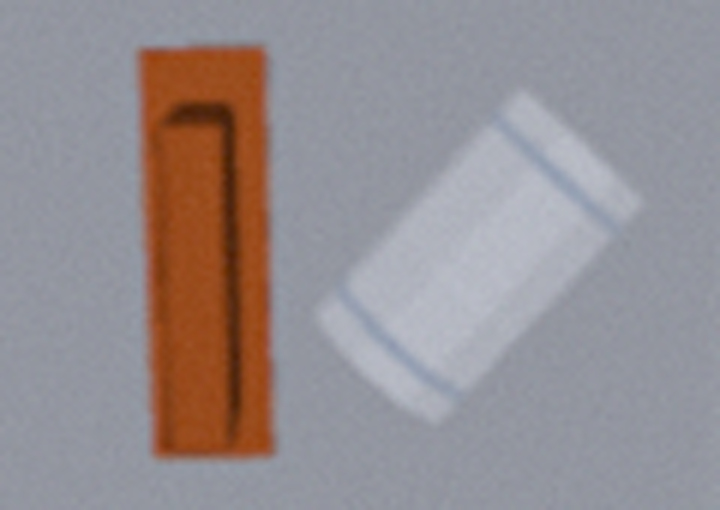

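The crop confirms the fin's top centre at about (293,178) and the spacer well under the plate. Next I grip the fin and slide the guard to its stop.

Run:
```python
from h import *
ya=np.radians(-9.8); yv=np.array([-np.sin(ya),np.cos(ya),0]); A=down(ya-np.pi/2)
f=np.array([.5200,-.0512,0])
movep(f+[0,0,.13],A); move_l(f+[0,0,.088],feed=.12,until_force=12)
command_gripper(0.0,30); s=sense(); print(s["time_s"],s["finger_gap"],s["wrist_force"])
p0=s["position"]
hit=move_l(p0+yv*.195,feed=.13,until_force=12); s=sense()
print(hit,s["time_s"],(s["position"]-p0)@yv,s["wrist_force"])
command_gripper(.05); s=sense(); print(s["time_s"],s["position"],s["wrist_force"])
move_l(s["position"]+[0,0,.07],feed=.2)
movep(np.array([.485,-.13,.25]),A)
save("wrist","w2"); print(sense()["time_s"])
```

```text
4.1667 7.897387578837353e-05 [-0.95725902 -0.23819157  4.20197799]
False 5.8167 0.1941154236268125 [-0.53916994  0.03481776 -0.17290975]
6.35 [0.55368181 0.14104066 0.08850027] [ 0.41992332 -0.64822937  0.17842709]
8.0333
```

View pics/w2.png

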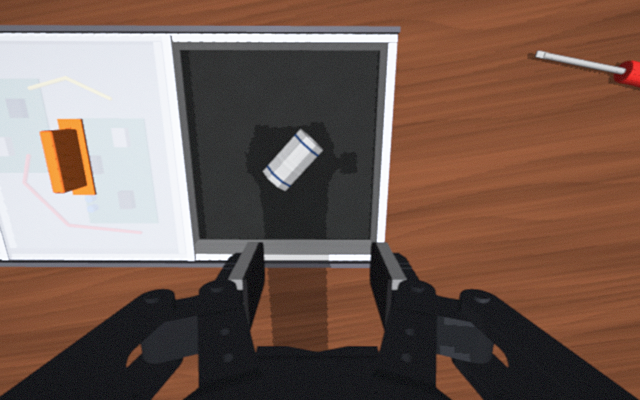

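The guard has moved over the deck, with the fin now at about (68,158). The spacer is exposed at (293,160). The fingers had closed to zero though, so the fin was pushed rather than gripped, and I'll measure how far the guard travelled.

Run:
```python
from h import *
from math import *
ya=radians(-9.8); yv=np.array([-sin(ya),cos(ya)])
for n,edge in(("w1",[(265/6+260,48/6+130),(272/6+260,452/6+130)]),("w2",[(81,119),(95,193)])):
    T=np.load(f"pics/{n}.npz")["T"]; e=[ray("wrist",q,.058,T)[:2] for q in edge]; print(n,np.array(e).round(4),[(q@yv).round(4) for q in e],"yaw",degrees(atan2((e[0]-e[1])[1],(e[0]-e[1])[0])))
T=np.load("pics/w2.npz")["T"]
# rims, z=.05 : right outer edge, divider
for q in [(399,30),(386,265),(167,35),(195,260),(172,35),(160,35)]: print(q,ray("wrist",q,.05,T)[:2].round(4),(ray("wrist",q,.05,T)[:2]@yv).round(4))
p=np.load("pics/w2.npz")["p"]
cv2.imwrite("pics/c2.png",np.hstack([cv2.resize(p[90:230,20:210,::-1],None,fx=2.1,fy=2.1,interpolation=cv2.INTER_CUBIC),cv2.resize(p[110:206,250:350,::-1],(400,294),interpolation=cv2.INTER_CUBIC)[:294]]))
g=cv2.inRange(p,(110,110,110),(255,255,255)); k,l,st,ce=cv2.connectedComponentsWithStats(g)
for i in range(1,k):
    if st[i,4]>300 and 260<ce[i][0]<330 :
        print(st[i],ce[i]); r=cv2.minAreaRect(np.argwhere(l==i)[:,::-1].astype(np.float32)); b=cv2.boxPoints(r); print(b.round(1)); 
        print(np.array([ray("wrist",q,.03,T)[:2] for q in b]).round(4), ray("wrist",r[0],.034,T).round(4))
```

```text
w1 [[ 0.5557 -0.0688]
 [ 0.4783 -0.0551]] [np.float64(0.0268), np.float64(0.0271)] yaw -10.018026024330165
w2 [[0.5845 0.0966]
 [0.5085 0.1099]] [np.float64(0.1947), np.float64(0.1949)] yaw -9.913958561077642
(399, 30) [ 0.6127 -0.23  ] -0.1224
(386, 265) [ 0.3667 -0.19  ] -0.1248
(167, 35) [ 0.6462 -0.0085] 0.1016
(195, 260) [0.4106 0.0292] 0.0986
(172, 35) [ 0.6454 -0.0132] 0.0968
(160, 35) [ 0.6474 -0.0018] 0.1084
[ 268  136   48   49 1239] [291.26876513 160.83131558]
[[265.8 166. ]
 [293.4 135.5]
 [316.4 156.3]
 [288.7 186.8]]
[[ 0.5023 -0.0719]
 [ 0.5305 -0.1093]
 [ 0.5035 -0.1306]
 [ 0.474  -0.093 ]] [ 0.5034 -0.1018  0.034 ]
```

View pics/c2.png

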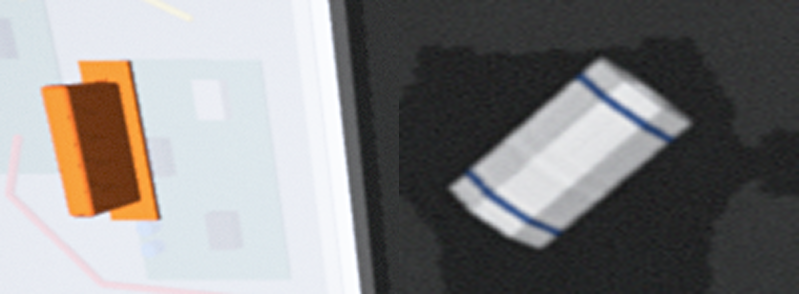

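The measured travel is 0.168 m, which puts the guard at about 0.208 ± 0.003. That isn't conclusive, so I'll push it against the stop with closed fingers and check which holding poses are reachable.

Run:
```python
from h import *
from math import *
ya=radians(-9.9); xv=np.array([cos(ya),sin(ya),0]); yv=np.array([-sin(ya),cos(ya),0]); A=down(ya-pi/2)
T=np.load("pics/w2.npz")["T"]
e=np.array([ray("wrist",q,.026,T)[:2] for q in [(300.2,128.6),(323.2,150.2),(286,191.7),(262.3,170.8)]])
print("spacer",e.mean(0),(e[0]+e[1]-e[2]-e[3])/2,np.linalg.norm(e[0]-e[1]),np.linalg.norm(e[1]-e[2]))
command_gripper(0,30)
fin=np.array([.5465,.1033,0])+yv*.012  # fin centre
st=fin-yv*.045
movep(st+[0,0,.125],A); move_l(st+[0,0,.090],feed=.15,until_force=12); s=sense();print(s["time_s"],s["finger_gap"],s["position"])
hit=move_l(st+yv*.06+[0,0,.090],feed=.08,until_force=9)
s=sense();print(hit,s["time_s"],(s["position"]-st)@yv,s["wrist_force"])
p,d,T2=save("scene","s2"); 
print("fin now y",fin@yv)
```

```text
spacer [ 0.50240798 -0.10285105] [ 0.0399987  -0.05141639] 0.03517047050524701 0.06516296929417117
9.9083 -0.00017091545214965607 [0.54097542 0.06949078 0.09031589]
False 10.8083 0.0594160521273128 [ 0.23598129 -0.64570758  0.1833841 ]
fin now y 0.20772104669448546
```

Run:
```python
from h import *
p=np.load("pics/s2.npz")["p"]; a=cv2.resize(p[140:300,220:420,::-1],None,fx=2.5,fy=2.5,interpolation=cv2.INTER_CUBIC)
w,d,T=save("wrist","w3")
cv2.imwrite("pics/c3.png",np.vstack([a,cv2.resize(w[:,:,::-1],(500,312))[:190]]))
```

```text
(no output)
```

View pics/c3.png

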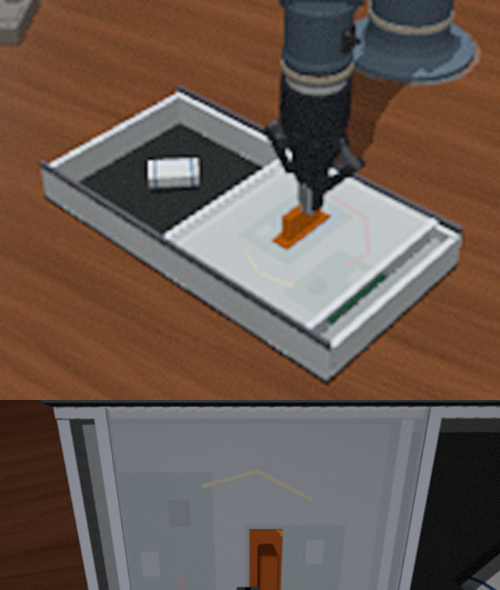

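Run:
```python
from h import *
from math import *
ya=radians(-9.9); xv=np.array([cos(ya),sin(ya)]); yv=np.array([-sin(ya),cos(ya)])
z=np.load("pics/w3.npz"); p,T=z["p"],z["T"]
for q in [(317,165),(361,165),(319,200),(360,200)]: print(q,(ray("wrist",q,.058,T)[:2]@yv).round(4),(ray("wrist",q,.058,T)[:2]@xv).round(4))
print("tcp",T[:3,3],T[:2,3]@yv,T[:2,3]@xv, sense()["time_s"])
c=camera_params("scene")
for P in [T[:3,3]-[0,0,.025],T[:3,3]]:
    r=c["K"]@(c["rotation"].T@(P-c["position"])); print("proj",r[:2]/r[2], (r[:2]/r[2]-[220,140])*2.5)
cv2.imwrite("pics/c4.png",cv2.resize(p[140:330,200:480,::-1],None,fx=2.6,fy=2.6,interpolation=cv2.INTER_CUBIC))
```

```text
(317, 165) 0.2222 0.5605
(361, 165) 0.1979 0.5605
(319, 200) 0.2211 0.5405
(360, 200) 0.1978 0.5405
tcp [0.55105153 0.12908338 0.08983163] 0.2219030401951459 0.5206528151945384 10.9083
proj [343.48779552 231.07290712] [308.7194888  227.68226779]
proj [343.77144677 224.3357517 ] [309.42861692 210.83937925]
```

View pics/c4.png

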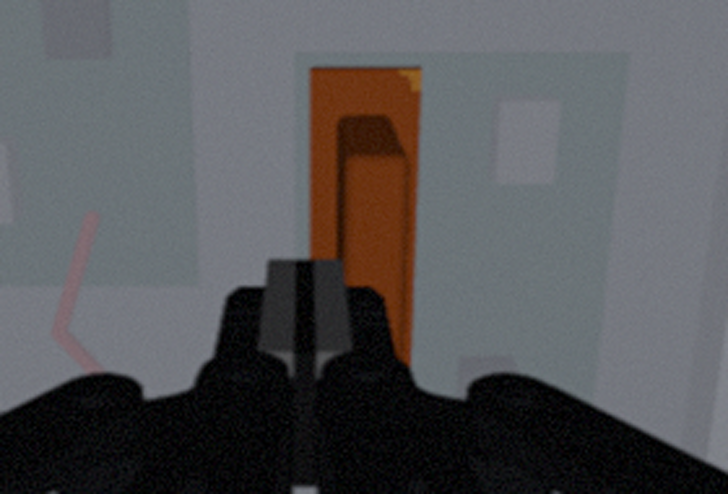

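Run:
```python
from h import *
from math import *
ya=radians(-9.9); xv=np.array([cos(ya),sin(ya)]); yv=np.array([-sin(ya),cos(ya)])
def at(n,u,v):
    z=np.load(f"pics/{n}.npz"); c=camera_params("wrist"); T=z["T"]@c["tool_from_camera"]
    d=np.median(z["d"][v-1:v+2,u-1:u+2]); P=T[:3,:3]@(np.linalg.solve(c["K"],[u,v,1.])*d)+T[:3,3]
    return (P[:2]@xv).round(4),(P[:2]@yv).round(4),P[2].round(4)
for k,(a,b) in dict(fintop=(375,200),fintop2=(375,240),foot=(325,200),foot2=(330,150),fingtip=(285,250),fingtip2=(330,250),plate=(550,80)).items():
    print(k,at("w3",int(200+a/2.6),int(140+b/2.6)))
for q in [(53,160),(50,145),(58,180),(85,150),(290,160),(283,165),(240,100)]: print("w2",q,at("w2",*q))
for q in [(293,165),(293,178),(293,195),(340,173)]: print("w1",q,at("w1",*q))
```

```text
fintop (np.float64(0.5416), np.float64(0.2095), np.float64(0.0898))
fintop2 (np.float64(0.5337), np.float64(0.2094), np.float64(0.0902))
foot (np.float64(0.5308), np.float64(0.2176), np.float64(0.0575))
foot2 (np.float64(0.542), np.float64(0.2171), np.float64(0.0571))
fingtip (np.float64(0.517), np.float64(0.227), np.float64(0.0539))
fingtip2 (np.float64(0.5182), np.float64(0.2169), np.float64(0.0569))
plate (np.float64(0.5569), np.float64(0.1689), np.float64(0.0537))
w2 (53, 160) (np.float64(0.5224), np.float64(0.2071), np.float64(0.0896))
w2 (50, 145) (np.float64(0.5365), np.float64(0.2063), np.float64(0.0902))
w2 (58, 180) (np.float64(0.5032), np.float64(0.206), np.float64(0.0902))
w2 (85, 150) (np.float64(0.5278), np.float64(0.1988), np.float64(0.0564))
w2 (290, 160) (np.float64(0.5152), np.float64(-0.0128), np.float64(0.0371))
w2 (283, 165) (np.float64(0.5096), np.float64(-0.0049), np.float64(0.0371))
w2 (240, 100) (np.float64(0.5795), np.float64(0.0466), np.float64(0.0027))
w1 (293, 165) (np.float64(0.5342), np.float64(0.0388), np.float64(0.0897))
w1 (293, 178) (np.float64(0.5205), np.float64(0.0391), np.float64(0.0905))
w1 (293, 195) (np.float64(0.5019), np.float64(0.0397), np.float64(0.0902))
w1 (340, 173) (np.float64(0.5184), np.float64(-0.013), np.float64(0.0539))
```

Depth puts the fin centre at 0.2095 m along the bay's y axis, and the guard at its stop should be at about 0.209. So the guard is at its stop, and the fingers slipped past the fin there. I'll lift straight up, pick the spacer and search for holding poses.

Run:
```python
from h import *
from math import *
s=sense(); move_l(s["position"]+[0,0,.06],feed=.2)
c=np.array([.5024,-.1029,0]); best=None
qc=np.array(sense()["joint_pos"])
for a in (radians(37.9),radians(-142.1)):
    q=inverse_kinematics(c+[0,0,.032],down(a)); print(degrees(a),None if q is None else np.round(q,2))
    if q is not None and (best is None or abs(q[6])<abs(best[1][6])): best=(a,q)
a=best[0]
movep(c+[0,0,.13],down(a)); command_gripper(.07)
print(move_l(c+[0,0,.032],feed=.12,until_force=10),sense()["position"])
command_gripper(.02,40); s=sense(); print(s["time_s"],s["finger_gap"],s["wrist_force"])
move_l(s["position"]+[0,0,.25],feed=.2); s=sense(); print(s["time_s"],s["finger_gap"],s["wrist_force"],s["ft_torque"],np.round(s["joint_pos"],2))
p,d,T=save("wrist","w5"); save("side","d5"); save("scene","s5")
q0=np.array(s["joint_pos"]); res={1:[],-1:[]}
for sg in (1,-1):
  for b in np.radians(range(-180,180,15)):
    x=np.array([cos(b),sin(b),0]); y=np.array([0,0,sg]); R=np.column_stack([x,y,np.cross(x,y)])
    for X in (.4,.5,.6):
      for Y in (-.35,-.2,0,.25):
        for Z in (.3,.4):
          q=inverse_kinematics(np.array([X,Y,Z]),R)
          if q is not None: res[sg].append((np.abs(np.array(q)-q0).max().round(2),round(degrees(b)),X,Y,Z,np.round(q,2).tolist()))
  print(sg,len(res[sg])); [print(r) for r in sorted(res[sg])[:7]]
```

```text
37.9 [ 0.75  0.63 -0.82  2.05  0.68  0.76  0.16]
-142.1 [ 0.26  0.48 -0.17  2.07  0.14  0.59 -2.49]
False [ 0.50300814 -0.10276177  0.03254049]
15.7167 0.01971248982329921 [-0.69052038 -0.79686618  1.361368  ]
17.1167 0.020022542369211534 [-0.73995196  0.0446195  -0.52720825] [ 0.02445994  0.02032478 -0.03047704] [ 0.96  0.3  -1.01  1.8   0.27  1.19  0.52]
1 295
(np.float64(0.74), 135, 0.4, 0, 0.3, [0.88, 0.93, -0.94, 1.71, -0.46, 1.89, 0.62])
(np.float64(0.77), 165, 0.4, 0.25, 0.3, [0.31, 1.07, -1.07, 1.54, -0.43, 1.87, 0.44])
(np.float64(0.78), 135, 0.5, 0, 0.4, [0.85, 1.03, -1.19, 1.4, -0.51, 1.97, 0.25])
(np.float64(0.79), 90, 0.4, -0.35, 0.4, [1.56, 1.06, -1.19, 1.34, -0.52, 1.94, 0.22])
(np.float64(0.79), 150, 0.4, 0.25, 0.3, [0.44, 1.02, -1.07, 1.66, -0.52, 1.67, 0.48])
(np.float64(0.79), 150, 0.5, 0.25, 0.4, [0.41, 1.08, -1.22, 1.34, -0.52, 1.83, 0.19])
(np.float64(0.8), 105, 0.4, -0.2, 0.3, [1.27, 0.92, -0.84, 1.62, -0.53, 1.91, 0.64])
-1 288
(np.float64(1.15), -120, 0.6, -0.35, 0.4, [0.08, 0.72, -0.05, 1.42, 1.32, 1.98, -0.63])
(np.float64(1.21), -105, 0.6, -0.35, 0.4, [-0.08, 0.61, 0.14, 1.65, 1.36, 1.7, -0.69])
(np.float64(1.25), -105, 0.6, -0.2, 0.4, [-0.17, 0.62, -0.05, 1.62, 1.28, 1.95, -0.73])
(np.float64(1.26), -120, 0.5, -0.35, 0.4, [-0.04, 0.58, 0.14, 1.71, 1.22, 1.85, -0.74])
(np.float64(1.28), -120, 0.6, -0.35, 0.3, [-0.03, 0.84, 0.14, 1.48, 1.18, 1.84, -0.76])
(np.float64(1.3), -90, 0.6, -0.2, 0.4, [-0.21, 0.51, -0.05, 1.82, 1.41, 1.77, -0.78])
(np.float64(1.32), -105, 0.5, -0.35, 0.4, [-0.09, 0.47, 0.14, 1.9, 1.36, 1.68, -0.8])
```

Run:
```python
import cv2,numpy as np
w=cv2.imread("pics/w5.png"); d=cv2.imread("pics/d5.png"); s=cv2.imread("pics/s5.png")
f=lambda i,w,h:cv2.resize(i,(w,h),interpolation=cv2.INTER_CUBIC)
cv2.imwrite("pics/c5.png",np.vstack([f(w,480,300),np.hstack([f(d[90:270,220:400],240,240),f(s[110:290,220:400],240,240)])]))
```

```text
(no output)
```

View pics/c5.png

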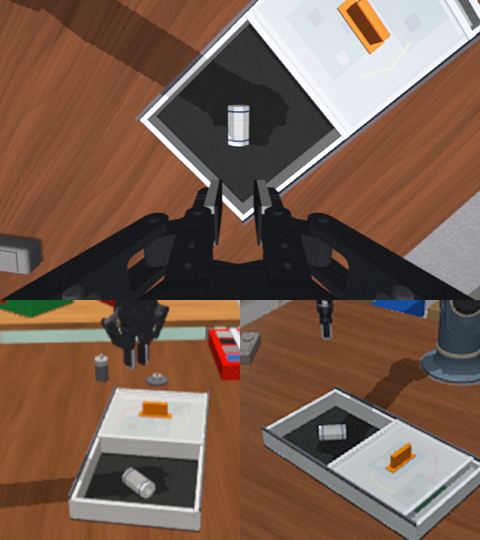

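The fingers missed: the spacer is still lying in the pocket and the gripper is empty. I'll cross-check the wrist calibration against the two fixed cameras using depth.

Run:
```python
from h import *
def cloud(cam,n):
    z=np.load(f"pics/{n}.npz"); c=camera_params(cam); K=c["K"]
    if cam=="wrist": T=z["T"]@c["tool_from_camera"]; R,t=T[:3,:3],T[:3,3]
    else: R,t=c["rotation"],c["position"]
    v,u=np.mgrid[:400,:640]; d=z["d"]; P=np.stack([(u-K[0,2])/K[0,0]*d,(v-K[1,2])/K[1,1]*d,d],-1)@R.T+t
    P[d==0]=np.nan; return z["p"],P
T=np.load("pics/w5.npz")["T"]; print("TCP",T[:3,3].round(4),"jaw",T[:3,2].round(3),"x",T[:3,0].round(3))
for cam,n in(("wrist","w5"),("side","d5"),("scene","s5"),("wrist","w2"),("side","side0")):
    p,P=cloud(cam,n)
    near=(np.hypot(P[...,0]-.5,P[...,1]+.1)<.09)
    m=near&(P[...,2]>.03)&(P[...,2]<.042)&(p.min(-1)>120); q=P[m]; print(n,"spacer top",m.sum(),np.median(q,0).round(4) if m.sum() else "")
    near=(np.hypot(P[...,0]-.56,P[...,1]-.12)<.09)&(orange(p)>0)&(P[...,2]>.083)
    if near.sum(): print("  fin top",np.median(P[near],0).round(4))
    g=(np.linalg.norm(P-T[:3,3]-[0,0,-.012],axis=-1)<.05)
    if n in("d5","s5"): 
        q=P[g]; print("  fingers",g.sum(),"minz",np.percentile(q[:,2],[0,2,10]).round(4), "tip mean",q[q[:,2]<np.percentile(q[:,2],30)].mean(0).round(4))
        q=P[(np.hypot(P[...,0]-T[0,3],P[...,1]-T[1,3])<.12)&(P[...,2]>.15)]; print("   any: minz",q[:,2].min().round(4),"low pts",q[q[:,2]<q[:,2].min()+.02].mean(0).round(4))
```

```text
TCP [ 0.502  -0.103   0.2812] jaw [ 0.789  0.614 -0.001] x [-0.002  0.001 -1.   ]
w5 spacer top 1109 [ 0.5023 -0.1019  0.0363]
  fin top [0.5464 0.1145 0.0896]
d5 spacer top 148 [ 0.4999 -0.1097  0.0355]
  fin top [0.5428 0.1112 0.0875]
  fingers 222 minz [0.2819 0.2839 0.2866] tip mean [ 0.5015 -0.108   0.2888]
   any: minz 0.2819 low pts [ 0.5011 -0.1087  0.2927]
s5 spacer top 107 [ 0.5102 -0.0998  0.0375]
  fin top [0.5555 0.1181 0.0908]
  fingers 65 minz [0.2855 0.2869 0.289 ] tip mean [ 0.5165 -0.0929  0.2912]
   any: minz 0.2855 low pts [ 0.5179 -0.0921  0.2961]
w2 spacer top 1304 [ 0.5029 -0.1034  0.0363]
  fin top [0.5485 0.1129 0.0895]
side0 spacer top 0
```

The fixed cameras place the fingertips at about the TCP height itself, z ≈ 0.283 with the TCP at 0.281. That is some 27 mm shorter than stated, and it explains both the brushing over the fin's top and the missed grasp. I'll redo both moves with the corrected height, pushing the guard to its stop first.

Run:
```python
from h import *
from math import *
# finger tips in the tool frame from wrist depth
z=np.load("pics/w5.npz"); c=camera_params("wrist"); K=c["K"]; v,u=np.mgrid[:400,:640]; d=z["d"]
P=np.stack([(u-K[0,2])/K[0,0]*d,(v-K[1,2])/K[1,1]*d,d],-1)@c["tool_from_camera"][:3,:3].T+c["tool_from_camera"][:3,3]
m=(d>0)&(P[...,0]<.08)&(np.abs(P[...,2])<.03); q=P[m]; print("wrist: finger x max",np.percentile(q[:,0],[50,90,98,100]).round(4), q[q[:,0]>np.percentile(q[:,0],95)].mean(0).round(4))
ya=radians(-9.9); yv=np.array([-sin(ya),cos(ya),0]); A=down(ya-pi/2)
command_gripper(0,30)
st=np.array([.5475,.1137,0])-yv*.042
movep(st+[0,0,.115],A); print("desc",move_l(st+[0,0,.072],feed=.12,until_force=6),sense()["position"])
s=sense(); hit=move_l(s["position"]+yv*.06,feed=.05,until_force=7)
s=sense(); print(hit,s["time_s"],(s["position"]-st)@yv,s["wrist_force"])
if hit: move_l(s["position"]-yv*.01,feed=.1)
s=sense(); move_l(s["position"]+[0,0,.06],feed=.2); print(sense()["time_s"])
p,dd,T=save("wrist","w6")
```

```text
wrist: finger x max [-0.0803 -0.0352 -0.0134 -0.0008] [-0.0145  0.0067  0.0006]
desc False [0.54043205 0.07240555 0.07205468]
True 21.075 0.025097363243411528 [-0.51041228 -1.73668857  2.17907052]
21.775
```

Run:
```python
from h import *
from math import *
ya=radians(-9.9); yv=np.array([-sin(ya),cos(ya)])
for n in ("w1","w2","w5","w6"):
    z=np.load(f"pics/{n}.npz"); c=camera_params("wrist"); K=c["K"]; v,u=np.mgrid[:400,:640]; d=z["d"]; T=z["T"]@c["tool_from_camera"]
    P=np.stack([(u-K[0,2])/K[0,0]*d,(v-K[1,2])/K[1,1]*d,d],-1)@T[:3,:3].T+T[:3,3]
    m=(orange(z["p"])>0)&(abs(P[...,2]-.090)<.003)&(np.hypot(P[...,0]-.54,P[...,1]-.05)<.15); q=P[m][:,:2]@yv; print(n,m.sum(),"fin y",np.percentile(q,[3,50,97]).round(4))
c=np.array([.5024,-.1029,0]); a=radians(37.9)
movep(c+[0,0,.09],down(a)); command_gripper(.048)
move_l(c+[0,0,.03],feed=.15,until_force=8)
hit=move_l(c+[0,0,.003],feed=.04,until_force=3.5); s=sense(); print(hit,s["position"],s["wrist_force"])
if hit: move_l(s["position"]+[0,0,.004],feed=.05)
command_gripper(.02,40); s=sense(); print(s["time_s"],s["finger_gap"],s["position"],s["wrist_force"])
if s["finger_gap"]>.028:
    move_l(s["position"]+[0,0,.28],feed=.22); s=sense(); print(s["time_s"],s["finger_gap"],s["wrist_force"],s["ft_torque"])
    save("wrist","w7"); save("side","d7"); save("scene","s7")
```

```text
w1 630 fin y [0.0348 0.0404 0.0461]
w2 761 fin y [0.203  0.2072 0.2128]
w5 879 fin y [0.2023 0.207  0.213 ]
w6 1595 fin y [0.2038 0.2087 0.2139]
False [ 0.50253767 -0.10277107  0.00303725] [-0.6207565  -0.33179448  0.49075746]
26.05 0.033297550315894923 [ 0.50280045 -0.10281825  0.00337516] [0.14185626 0.3932643  1.75677473]
27.475 0.03303168114630268 [ 0.25436428 -0.32494314 -1.65654047] [ 0.06569581  0.01500723 -0.00965525]
```

The spacer is gripped, with a gap of 33 mm and its weight showing on the wrist. The fin is at 0.2087, so the guard is at its stop. Now I look at the spacer's ends.

Run:
```python
from h import *
T=np.load("pics/w7.npz")["T"]; P=T[:3,3]+[0,0,.02]
out=[]
for n,f in(("side","d7"),("scene","s7")):
    c=camera_params(n); r=c["K"]@(c["rotation"].T@(P-c["position"])); u,v=(r[:2]/r[2]).astype(int); print(n,u,v)
    out.append(cv2.resize(cv2.imread(f"pics/{f}.png")[v-22:v+23,u-22:u+23],(360,300),interpolation=cv2.INTER_CUBIC))
w=cv2.resize(cv2.imread("pics/w7.png")[170:320,230:410],(360,300),interpolation=cv2.INTER_CUBIC)
cv2.imwrite("pics/c7.png",np.vstack([np.hstack(out),np.hstack([w,np.zeros_like(w)])]))
```

```text
side 322 131
scene 284 130
```

View pics/c7.png

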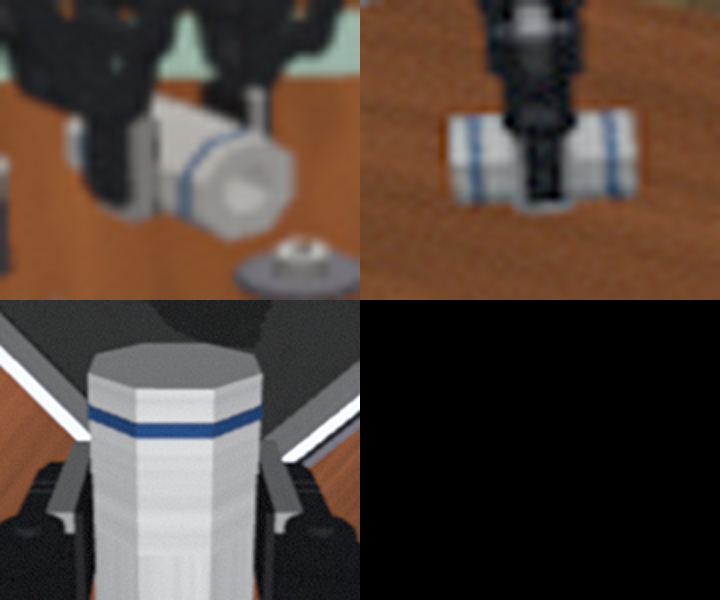

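The wrist view shows a plain end on the tool's +y side. The side view shows a round hole in the opposite end, at about (245,190) in its crop. The tool's y axis must therefore point straight down.

Run:
```python
from h import *
from math import *
b=radians(-105); x=np.array([cos(b),sin(b),0]); y=np.array([0,0,-1.]); R=np.column_stack([x,y,np.cross(x,y)])
movep(np.array([.6,-.35,.4]),R); sleep(.3); s=sense(); print(s["time_s"],s["finger_gap"],s["wrist_force"],np.round(s["tcp_rot"],3),s["position"])
p,d,_=save("side","d8"); w,_,_=save("wrist","w8")
P=s["position"]-.02*x; c=camera_params("side"); r=c["K"]@(c["rotation"].T@(P-c["position"])); u,v=(r[:2]/r[2]).astype(int); print(u,v)
a=cv2.resize(p[v-50:v+50,u-60:u+60,::-1],(480,400),interpolation=cv2.INTER_CUBIC)
K=c["K"]; vv,uu=np.mgrid[:400,:640]; Q=np.stack([(uu-K[0,2])/K[0,0]*d,(vv-K[1,2])/K[1,1]*d,d],-1)@c["rotation"].T+c["position"]
m=(np.hypot(Q[...,0]-P[0],Q[...,1]-P[1])<.014)&(Q[...,2]>P[2]+.02)&(d>0); q=Q[m]; print(m.sum(),np.percentile(q[:,2],[5,50,95]).round(4))
cv2.imwrite("pics/c8.png",np.vstack([a,cv2.resize(w[170:320,230:410,::-1],(480,200))]))
```

```text
29.0583 0.03297499446416739 [-0.81894108 -0.0790093  -2.16363214] [[-0.26   0.     0.965]
 [-0.965  0.001 -0.26 ]
 [-0.001 -1.     0.   ]] [ 0.59919748 -0.35102397  0.40014408]
385 129
87 [0.4262 0.4301 0.4309]
```

View pics/c8.png

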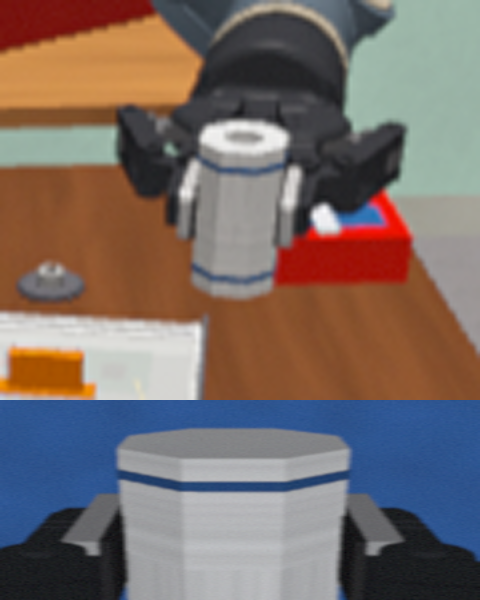

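The side view shows the hole on top at about (243,135) in the crop, and the plain end facing down. As a last check I'll measure the bar's tilt from wrist depth, then hand in.

Run:
```python
from h import *
def tilt(n):
    z=np.load(f"pics/{n}.npz"); c=camera_params("wrist"); K=c["K"]; v,u=np.mgrid[:400,:640]; d=z["d"]; M=c["tool_from_camera"]
    P=np.stack([(u-K[0,2])/K[0,0]*d,(v-K[1,2])/K[1,1]*d,d],-1)@M[:3,:3].T+M[:3,3]
    m=(d>0)&(abs(P[...,2])<.006)&(abs(P[...,1])<.028)&(P[...,0]<.0)&(P[...,0]>-.06)&(z["p"].min(-1)>120); q=P[m]
    n_=np.linalg.svd(q-q.mean(0),full_matrices=False)[2][2]; n_*=np.sign(n_[0]); print(n,m.sum(),q.mean(0).round(4),"flat normal in tool",n_.round(4),"tilt deg about jaw",np.degrees(np.arctan2(n_[1],n_[0])).round(2))
    # lateral edges -> tilt about tool x
    g=(d>0)&(P[...,0]<.005)&(P[...,0]>-.06)&(abs(P[...,2])<.0168)&(z["p"].min(-1)>90)
    e=[(y,P[...,2][g&(abs(P[...,1]-y)<.0015)]) for y in np.arange(.014,.031,.003)]
    e=[(y,(k.min()+k.max())/2) for y,k in e if k.size>10]; print("  mid z per y",np.degrees(np.polyfit(*zip(*e),1)[0]).round(2) if len(e)>2 else e)
tilt("w7"); tilt("w8")
s=sense(); print(s["time_s"],s["finger_gap"],s["wrist_force"],np.abs(s["qd"]).max())
```

```text
w7 3335 [-0.0351  0.003  -0.    ] flat normal in tool [ 1.     -0.      0.0018] tilt deg about jaw -0.0
  mid z per y -0.04
w8 3296 [-0.0352  0.0028 -0.    ] flat normal in tool [ 1.0e+00  4.0e-04 -1.7e-03] tilt deg about jaw 0.02
  mid z per y 0.69
29.1583 0.03311661666685427 [-0.24650207 -0.31610409 -1.95785908] 0.0071865867689088715
```

```bash
python3 -c "
from rig import *
finish_job(); print(sense()['time_s'])"
```

```text
the job is handed in; nothing more can be done
the job is handed in; nothing more can be done
```

The spacer is held still in the gripper with its blind hole facing straight up, and the job was handed in at about 29 s. It is about 0.4 m above the desk, clear of everything else.

- **Guard:** I pushed it until the wrist force rose at the stop. Afterwards the fin measured 0.2087 m along the bay's y axis; the stop should be at about 0.209 m, and my measurement is good to about 2 mm.
- **Finding the hole:** the wrist camera showed a plain end on one side and the side camera showed a hole at the other. I turned the spacer so that end points up, and the side camera then showed the hole on top.
- **Last checks:** the grip gap was 33 mm, the spacer's tilt was under 1°, and the wrist carried only about the spacer's weight. The motor, sprocket and screwdriver were never approached, but I did not re-measure their positions.

**What disagreed:** the fingertips are about 26 mm shorter than stated, level with the TCP instead of 25 mm ahead of it. Because of that, the first slide only dragged the guard along by the top of its fin, a second push slid over it, and the first grasp closed above the spacer without taking it. I found the error from camera depth, corrected for it and repeated both steps successfully.

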